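# Fetch the soap from behind the can and the jar

### The job

A customer has bought the boxed soap that lies in the counter caddy behind the drink can and the button jar. First clear the can and the jar away onto the rubber side mat, then lay the soap box flat in the middle of the change tray, its long side along the tray's long side, and only then put the can and the jar back in the caddy, each on the very spot where it stood at the start. Keep the can and the jar upright all the time, and leave the wallet and the keys where they lie.

Things in the scene. Friction and masses are not known exactly. Their poses are not given: they have to be found in the camera images.
- drink_can: Red drink can standing in the caddy, upright, 66 mm in diameter, 115 mm high, taller than the jar; about 0.2 kg. Origin: centre of its underside, z up. It starts on one of the two round felt spots of the caddy.
- button_jar: Clear round jar with a brown lid, upright, 56 mm in diameter, 79 mm high (the lid, the top 19 mm, is fixed and as wide as the body); about 0.16 kg. Origin: centre of its underside, z up. It starts on the other felt spot of the caddy.
- soap_box: Pale carton of soap, 59 mm (its x) by 89 mm (its y), 34 mm high (z); about 0.11 kg. Origin: centre of its underside. It starts lying flat in the caddy behind the can and the jar, its x and y along the caddy's, its front face about 10 mm from the can.
- caddy: Counter caddy, fixed: a wooden tray 185 mm (its x) by 166 mm (its y) with walls 5 mm thick and only 12 mm high, floor 5 mm above the counter. Origin: centre of its underside; x points to its back, away from the robot. Two flat grey felt spots 72 mm across lie on its floor at x = -46 mm, y = +40 and -40 mm (can and jar, either way round); the soap starts at x = +26 mm, y = 0.
- side_mat: Black ribbed rubber mat lying fixed on the counter, 110 mm (its x) by 160 mm (its y), 3 mm thick, room for the can and the jar side by side along y; to the robot's left or right. Origin: centre of its underside.
- change_tray: Grey change tray, fixed on the counter on the robot's other side from the mat, with a cork inlay: 118 mm (its x) by 148 mm (its y), walls 4 mm thick and 10 mm high, floor 4 mm above the counter. Origin: centre of its underside.
- wallet: Black wallet lying on the counter, 94 x 112 x 13 mm, loose; to be left alone. Origin: centre of its underside.
- keys: Bunch of keys with a tag lying on the counter in front of the caddy, 84 x 118 x 8 mm, loose; to be left alone. Origin: centre of its underside.

How it is judged (in metres and radians):
On the way, in this order (a step that is already met when the one before it is completed fails the run):
1. the can and the jar both stand released on the side mat (x of drink_can in the frame of side_mat between -0.055 and 0.055 m and y of drink_can in the frame of side_mat between -0.08 and 0.08 m and z of each of drink_can, button_jar in the frame of side_mat below 0.008 m and angle between each of drink_can, button_jar's own z axis and vertical below 0.15 rad and contact force between the fingers and drink_can below 0.1 N and x of button_jar in the frame of side_mat between -0.055 and 0.055 m and y of button_jar in the frame of side_mat between -0.08 and 0.08 m and contact force between the fingers and button_jar below 0.1 N), for 0.2 s.
2. the soap box lies released in the middle of the change tray while the can and the jar still stand on the mat (all of step 1 and horizontal distance between soap_box and change_tray below 0.015 m and z of soap_box in the frame of change_tray below 0.008 m and angle between soap_box's own z axis and vertical below 0.1 rad and angle between the y axis of soap_box and the y axis of change_tray, either way round below 0.2 rad and contact force between the fingers and soap_box below 0.1 N), for 0.2 s.
At the end, for the whole second after the job is handed in: The can and the jar each stand upright within 15 mm of where they stood at the start; the soap box lies flat on the change tray's floor, its centre within 15 mm of the tray's centre and its long side within 0.2 rad of the tray's; all released and at rest (distance of each of drink_can, button_jar from where it was at the start of the episode below 0.015 m and angle between each of drink_can, button_jar, soap_box's own z axis and vertical below 0.1 rad and linear speed of each of drink_can, button_jar, soap_box below 0.02 m/s and horizontal distance between soap_box and change_tray below 0.015 m and z of soap_box in the frame of change_tray below 0.008 m and angle between the y axis of soap_box and the y axis of change_tray, either way round below 0.2 rad and contact force between the fingers and soap_box below 0.1 N); the robot touches nothing.
It fails at once if the can or the jar is tipped by more than 0.5 rad (angle between any of drink_can, button_jar's own z axis and vertical above 0.5 rad).
It fails at once if the wallet or the keys are moved by more than 20 mm (distance of any of wallet, keys from where it was at the start of the episode above 0.02 m).
It also fails if it takes over 136 s, if anything falls off the work surface, if the arm or the gripper's body presses on something with over 40 N, if the wrist force passes 120 N, or if a joint passes its speed limit or range.

### The arm

A 6-joint arm with a two-finger parallel gripper is mounted at the origin on a cart in front of the work surface, level with it; the furniture and walls round the work are solid. World frame = base frame: x ahead of the robot, y to its left, z up, the work surface at z = 0. Lengths are in mm, angles in rad, forces in N, time in s.
With the tool pointing down it reaches from about 275 to 750 mm from the base axis. Payload 10.2 kg.
Tool frame: the origin (TCP) lies on the centre line of the jaws, within the pads' length; the fingertips stand 19 mm ahead of it and the grasp point (between the pads) is the TCP; z points along the fingers, y is the line along which they close (so a half turn about z gives the same grasp; the last joint's range is limited). The gripper opens to 85 mm and grips with 20 to 120 N. Pads are 22 mm wide; open, the fingers measure 114 mm over their backs; the gripper's body (76 mm by 85 mm) begins 54 mm behind the grasp point. The pads swing forward as they close: fully open they stand 13 mm farther back than shut.
Start: joints at [-0.223, 0.313, 1.498, -0, 1.331, -0.223], TCP at [525.006, -0.013, 216.194] pointing down, gripper open.
Joint ranges: [-2.94, 2.94], [-0.97, 2.17], [0.19, 2.56], [-1.23, 4.37], [0.02, 3.11], [-2.88, 2.88]. Speed limits (rad/s): [2.39, 2.39, 3.01, 3.14, 3.14, 3.14].

### API

Orientations are given as a unit quaternion [w, x, y, z].
In Python, from rig import sense, capture, finish_job, regions_of, mark_of gives the robot as it stands.
- The arm moves only by the tool jog_arm, never from a script. Its argument "series" is text: rows parted by semicolons, each of 7 numbers parted by spaces: the shift along the tool's x, y, z in units of 0.4 m (1.0 is 0.4 m), then the turn, a rotation vector about the tool's x, y, z in units of pi/2 rad (1.0 is pi/2 rad), then the opening, from -1 (shut) to 1 (fully open). A call has 1 to 20 rows; each row is the pose to reach, as a shift and turn from the pose commanded when the call began, along the tool's axes at that moment; what a row does not reach only later rows make up. A row lasts 1/8 s, in which the tool goes at most 62.5 mm and 10.7 degrees, less where a joint would pass 70% of its speed; a pose out of reach is approached as far as the arm can. A call with a number of a shift or a turn outside -1 to 1 is refused whole. A call with a gripper value outside its range is refused whole. The fingers move at their own pace and stop on an object; "grip_force" is the grip in N (left out, the last holds). Time passes only in rows, so rows that repeat a pose let the fingers close. It gives the time, the measured TCP pose, the force, the opening and the grip force at its end, in the units of the state.
- sense(): the state, without advancing time (a new reading comes with each control period).
- capture(name): name is "scene" or "side" or "wrist"; returns a dict with "img" (420x560x3 uint8, red, green, blue), "intrinsics" (3x3 intrinsics, pixels), "dist_coeffs" ([k1, k2, p1, p2, k3] as OpenCV has them; the pictures are not rectified), "R" (3x3) and "t" (3): a world point X has camera coordinates R X + t. Camera axes: x right, y down, z forward; pixel columns grow to the right and rows downward; lengths in mm; the calibration is good to about 2 mm. A picture is of the moment at which its call begins. There is no depth.
- finish_job(): hands the job in; it is judged then, once.
Trained networks look in a picture, given as the dict that the camera call returned (one of the last four; its "shot" number tells which), for a name from the list of things; names that differ only in an ending like _2 or _b are one class to them, and where a whole thing is asked for, a point or a joint stands for the part that bears it (a point fixed in the world has none). Each returns a list of dicts, best first, with "confidence" (0 to 1); they miss things now and then, are a little off and sometimes report something else, mostly with a low value. They report only what shows in the picture. A call takes as long as a camera call.
- regions_of(label, picture): "region" (420x560 bool, what is visible of it) and "point" ([row, column] in pixels, amid what is visible of it).
- mark_of(label, picture): "point" ([row, column] in pixels: a listed point, or the origin of a listed thing).
The state is a dict: "time_s": time; "joints": joint angles; "dq": joint speeds; "tau": joint torques, N m; "eef_pos": TCP position; "ee_rot": TCP orientation; "force": force on the tool from outside, world axes, zero at the start; "wrist_torque": the same for the moment, N m; "grip_width": opening from 0.0 (shut) to 1.0 (fully open); "grip_force": force on a finger pad.
Only numpy, scipy, OpenCV 4.12 (cv2) and the standard library are available. Lean on these libraries where they do the work, as an engineer would, in place of code of your own. Each camera call takes 0.05 s, during which the arm holds its last target. There are 200 camera calls.

## Working session

There is one attempt and no reset: what is moved stays moved. The work goes in short steps, Python scripts to look and compute and a tool call to move; the robot and the scene stay as the last step left them, time stands still between calls to the robot, and variables do not carry over. Pictures are saved under pics/ and viewed, at most 14 in all, crops included, and the job is handed in when it is done.

Besides the shell and the picture viewer there is one more tool, called after ">>>" by a JSON object that holds its "fn" and its "kwargs", one argument or row to a line. jog_arm: Moves the arm, as the interface text tells. Shifts and turns lie within -1 to 1; 1 stands for 0.4 m of shift or pi/2 rad of turn. Its arguments: {"type":"object","properties":{"series":{"type":"string"},"grip_force":{"type":"number"}},"required":["series"]}

```bash
mkdir -p pics; cat > h.py <<'E'
import numpy as np, cv2
from rig import *
def ray(p,rc):
    u=np.array([[[rc[1],rc[0]]]],float)
    n=cv2.undistortPoints(u,np.array(p["intrinsics"],float),np.array(p["dist_coeffs"],float))[0,0]
    R=np.array(p["R"]);t=np.array(p["t"])
    return -R.T@t, R.T@np.array([n[0],n[1],1])
def onz(p,rc,z):
    o,d=ray(p,rc); return (o+d*(z-o[2])/d[2]).round(1)
def proj(p,X):
    R=np.array(p["R"]);t=np.array(p["t"])
    return cv2.projectPoints(np.array(X,float).reshape(-1,3),cv2.Rodrigues(R)[0],t,np.array(p["intrinsics"],float),np.array(p["dist_coeffs"],float))[0][:,0]
def save(p,n): cv2.imwrite("pics/"+n,cv2.cvtColor(np.array(p["img"]),cv2.COLOR_RGB2BGR))
E
python3 - <<'E'
from h import *
Z=dict(drink_can=5,button_jar=5,soap_box=5,caddy=0,side_mat=0,change_tray=0,wallet=0,keys=0)
for c in ["scene","side","wrist"]:
    p=capture(c); save(p,c+"0.png"); print(c,(-np.array(p["R"]).T@np.array(p["t"])).round())
    for n,z in Z.items():
        for m in mark_of(n,p)[:2]: print(n,np.round(m["point"]),round(m["confidence"],2),onz(p,m["point"],z))
s=sense();print(s["eef_pos"],s["ee_rot"],s["force"])
E
```

```text
scene [  51. -622.  741.]
drink_can [201. 280.] 0.67 [557.1  36.8   5. ]
drink_can [168. 211.] 0.21 [492.1 261.2   5. ]
button_jar [224. 303.] 0.83 [550.6 -61.6   5. ]
button_jar [200. 314.] 0.25 [625.3 -13.7   5. ]
soap_box [202. 314.] 0.8 [623.2 -17.3   5. ]
caddy [209. 310.] 0.66 [599.9 -29.4   0. ]
side_mat [300. 356.] 0.75 [ 498.  -293.7    0. ]
change_tray [165. 212.] 0.65 [501.9 275.8   0. ]
change_tray [203. 279.] 0.52 [554.9  36.5   0. ]
wallet [146. 265.] 0.85 [671.9 259.3   0. ]
keys [247. 241.] 0.75 [393.2 -29.5   0. ]
side [  43. -759.  790.]
drink_can [207. 291.] 0.84 [557.5  36.1   5. ]
button_jar [223. 307.] 0.66 [556.8 -39.4   5. ]
soap_box [206. 326.] 0.62 [634.5 -11.3   5. ]
caddy [212. 314.] 0.89 [599.   -9.5   0. ]
side_mat [300. 351.] 0.98 [ 497.1 -291.6    0. ]
change_tray [170. 231.] 0.85 [506.1 280.7   0. ]
wallet [158. 283.] 0.88 [667.2 247.9   0. ]
keys [247. 243.] 0.67 [382.4 -23.    0. ]
wrist [525.  83. 374.]
drink_can [141. 308.] 0.58 [556.3  32.1   5. ]
button_jar [211. 296.] 0.84 [544.6 -46.7   5. ]
soap_box [188. 366.] 0.85 [622.8 -18.7   5. ]
soap_box [214. 294.] 0.45 [542.3 -50.1   5. ]
side_mat [380. 258.] 0.75 [ 496.7 -294.5    0. ]
[5.25009095e+02 9.81942405e-04 2.16197123e+02] [-9.62141390e-06  7.07100600e-01  7.07112962e-01  1.55366696e-05] [ 0.35461341  1.13784359 -0.10422186]
```

```bash
cd pics; python3 -c "
import cv2,numpy as np
a=[cv2.imread(f+'0.png') for f in('scene','side','wrist')]
cv2.imwrite('m0.png',cv2.resize(np.vstack([np.hstack(a[:2]),np.hstack([a[2],a[2]*0])]),(800,600)))"
```

```text
(no output)
```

View pics/m0.png

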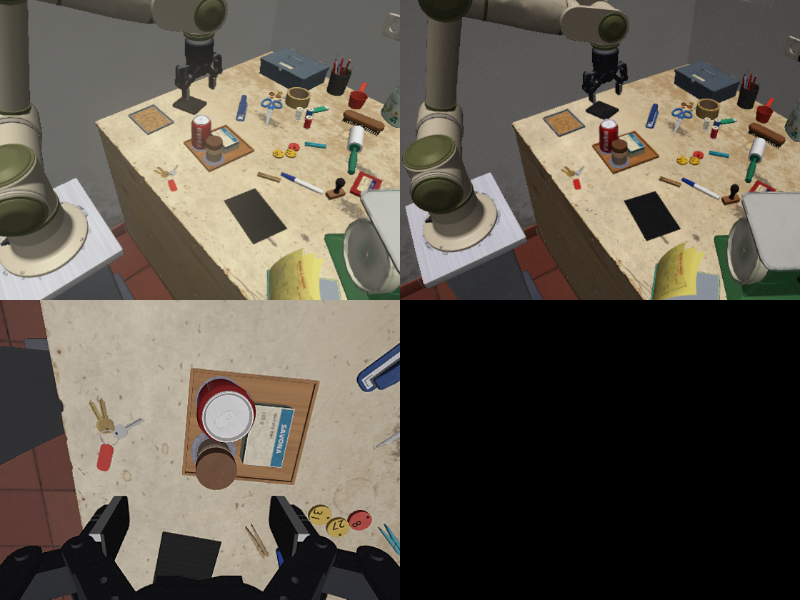

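The montage (scene, side and wrist at about 0.71 scale) shows the following:
- **Caddy:** it sits turned a little. In the wrist view the can is at about (225,415), the jar at (215,465) and the soap at (268,435).
- **Mat:** to the robot's right, at about scene (255,215).
- **Tray:** to the robot's left, at about (150,118), with the wallet behind it.
- **Keys:** in front of the caddy.

Next I'll fit poses to the silhouettes.

```bash
cat >> h.py <<'E'
from scipy.optimize import minimize
def box(a,b,h,z0=0): return np.array([[sx*a/2,sy*b/2,z0+z] for sx in(-1,1) for sy in(-1,1) for z in(0,h)])
def cyl(d,h,z0): 
    t=np.linspace(0,2*np.pi,60); return np.array([[d/2*np.cos(q),d/2*np.sin(q),z0+z] for q in t for z in(0,h)])
def hullmask(uv):
    m=np.zeros((420,560),np.uint8); cv2.fillConvexPoly(m,cv2.convexHull((uv*16).round().astype(np.int32)),255,cv2.LINE_AA,4); return m/255.
def fit(items,M,x0,hull=True):
    "items: list of (picture,region)"
    tg=[]
    for p,r in items:
        r=r.astype(np.uint8); n,l,st,_=cv2.connectedComponentsWithStats(r); 
        r=(l==1+st[1:,4].argmax()).astype(np.uint8)
        tg.append(hullmask(np.argwhere(r)[:,::-1].astype(np.float32)) if hull else r.astype(float))
    def X(q):
        c,s=np.cos(q[2]/50),np.sin(q[2]/50)
        return np.c_[M[:,0]*c-M[:,1]*s+q[0],M[:,0]*s+M[:,1]*c+q[1],M[:,2]]
    def per(q): 
        o=[]
        for (p,r),t in zip(items,tg):
            m=hullmask(proj(p,X(q))); o.append(1-np.minimum(m,t).sum()/np.maximum(m,t).sum())
        return o
    q0=np.array(x0,float)
    r=minimize(lambda q:sum(per(q)),q0,method="Nelder-Mead",options=dict(initial_simplex=np.vstack([q0,q0+[12,0,0],q0+[0,12,0],q0+[0,0,12]]),xatol=.05,fatol=1e-4))
    return r.x.round(1)[:2],round(r.x[2]/50,3),np.round(per(r.x),3)
E
cat > look.py <<'E'
from h import *
P={c:capture(c) for c in["scene","side","wrist"]}
L=dict(drink_can=(cyl(66,115,6),(557,35,0)),button_jar=(cyl(56,79,6),(555,-45,0)),caddy=(box(185,166,12),(599,-15,-12)),
 soap_box=(box(59,89,34,5),(625,-16,-12)),side_mat=(box(110,160,3),(497,-292,0)),change_tray=(box(118,148,10),(504,278,0)),wallet=(box(94,112,13),(669,252,0)),keys=(box(84,118,8),(386,-25,0)))
for n,(M,x0) in L.items():
    it=[]
    for c,p in P.items():
        if c=="wrist" and n in("side_mat","change_tray","wallet"): continue
        r=regions_of(n,p)
        if r and r[0]["confidence"]>.4: it.append((p,r[0]["region"])); 
    for i in [it]+[[a] for a in it]:
        if i: print(n,len(i),*fit(i,M,x0))
E
python3 look.py
```

```text
drink_can 3 [555.9  31.5] 0.142 [0.175 0.195 0.127]
drink_can 1 [559.2  33.7] 0.105 [0.164]
drink_can 1 [559.9  35.4] 0.069 [0.183]
drink_can 1 [551.2  34.2] 0.282 [0.106]
button_jar 3 [548.1 -47.1] -0.103 [0.163 0.075 0.131]
button_jar 1 [551.2 -47. ] 0.186 [0.161]
button_jar 1 [548.3 -47.6] -0.099 [0.075]
button_jar 1 [546.5 -46.1] 0.254 [0.129]
caddy 3 [598.2 -11.9] -0.099 [0.043 0.029 0.02 ]
caddy 1 [598.4 -12.3] -0.094 [0.041]
caddy 1 [599.7 -11.1] -0.092 [0.018]
caddy 1 [596.9 -12. ] -0.099 [0.01]
soap_box 3 [626.3 -15.1] -0.157 [0.719 0.141 0.101]
soap_box 1 [547.1 -41.7] 0.322 [0.678]
soap_box 1 [631.  -13.9] -0.247 [0.112]
soap_box 1 [622.  -15.4] -0.095 [0.086]
side_mat 2 [ 497.2 -292.1] -0.204 [0.018 0.047]
side_mat 1 [ 497.1 -292.7] -0.206 [0.017]
side_mat 1 [ 498.1 -289.9] -0.197 [0.036]
change_tray 2 [496.7 271.1] 0.013 [0.043 0.05 ]
change_tray 1 [497.5 269.1] 0.005 [0.032]
change_tray 1 [496.6 274.3] 0.021 [0.038]
wallet 2 [670.7 256.5] 0.335 [0.134 0.157]
wallet 1 [670.1 254.9] 0.342 [0.133]
wallet 1 [674.9 260.8] 0.288 [0.148]
keys 3 [399.2  10.7] -0.53 [0.726 0.768 0.699]
keys 1 [410.9  28.7] -0.453 [0.715]
keys 1 [413.   29.7] -0.396 [0.758]
keys 1 [390.5 -29.3] -0.245 [0.671]
```

Caddy yaw is about -0.098. The can is at (556,32), the jar at (548,-47), the soap at (624,-14), the mat at (497,-292) with yaw -0.2, and the tray near (497,271). These agree with the felt spots given in the task. The fingers already close along world x, which suits the can, so I'll grasp it now.

>>> {"fn": "jog_arm", "kwargs": {
  "series": "0.04 0.04 0.05 0 0 0 1; 0.08 0.078 0.1 0 0 0 1; 0.08 0.078 0.18 0 0 0 1; 0.08 0.078 0.26 0 0 0 1; 0.08 0.078 0.32 0 0 0 1; 0.08 0.078 0.34 0 0 0 1; 0.08 0.078 0.34 0 0 0 1; 0.08 0.078 0.34 0 0 0 -1; 0.08 0.078 0.34 0 0 0 -1; 0.08 0.078 0.34 0 0 0 -1; 0.08 0.078 0.34 0 0 0 -1; 0.08 0.078 0.34 0 0 0 -1; 0.08 0.078 0.34 0 0 0 -1; 0.08 0.078 0.34 0 0 0 -1",
  "grip_force": 40
}}

```text
time_s: 4.3
eef_pos: [557.2, 32.0, 81.7]
ee_rot: [0.001, 0.707, 0.707, 0.001]
force: [0.2, 1.3, 6.2]
grip_width: 0.721
grip_force: 42.3
```

>>> {"fn": "jog_arm", "kwargs": {
  "series": "0 0 -0.02 0 0 0 -1; 0 0 -0.06 0 0 0 -1; 0 0 -0.12 0 0 0 -1; 0 0 -0.2 0 0 0 -1; 0 0 -0.2 0 0 0 -1"
}}

```text
time_s: 4.92
eef_pos: [557.4, 31.8, 163.0]
ee_rot: [0.002, 0.707, 0.707, 0.002]
force: [0.5, 0.4, -2.7]
grip_width: 0.715
grip_force: 42.8
```

```bash
python3 - <<'E'
from h import *
a=capture("scene");b=capture("wrist")
A=np.hstack([np.array(a["img"])[100:340,150:430],cv2.resize(np.array(b["img"]),(320,240))])
save(dict(img=A),"lift.png");print(sense()["grip_width"],sense()["force"],sense()["eef_pos"])
E
```

```text
0.7155043382608787 [ 0.24550198 -0.44520128 -2.93136275] [555.88570324  32.00564683 159.89162091]
```

View pics/lift.png

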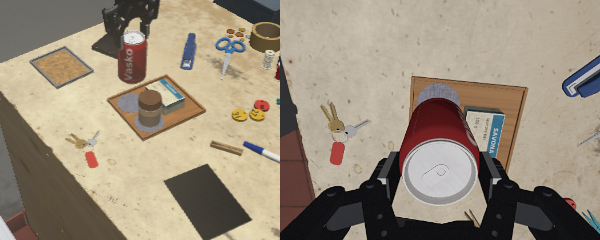

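The can is held upright; both views show its empty felt spot. Now to carry it over the jar to the far end of the mat.

>>> {"fn": "jog_arm", "kwargs": {
  "series": "0 0 -0.06 0 0 0 -1; -0.04 -0.01 -0.12 0 0 0 -1; -0.12 -0.03 -0.13 0 0 0 -1; -0.22 -0.05 -0.13 0 0 0 -1; -0.33 -0.07 -0.13 0 0 0 -1; -0.44 -0.09 -0.13 0 0 0 -1; -0.55 -0.11 -0.1 0 0 0 -1; -0.66 -0.13 -0.06 0 0 0 -1; -0.76 -0.15 -0.02 0 0 0 -1; -0.84 -0.16 0.02 0 0 0 -1; -0.89 -0.17 0.06 0 0 0 -1; -0.91 -0.17 0.1 0 0 0 -1; -0.91 -0.17 0.14 0 0 0 -1; -0.91 -0.17 0.17 0 0 0 -1; -0.91 -0.17 0.18 0 0 0 -1; -0.91 -0.17 0.18 0 0 0 -1"
}}

```text
time_s: 7.02
eef_pos: [488.4, -331.7, 88.4]
ee_rot: [0.0, 0.707, 0.707, -0.0]
force: [1.0, 0.6, -2.0]
grip_width: 0.719
grip_force: 43.2
```

```bash
python3 - <<'E'
from h import *
a=capture("scene");b=capture("side")
A=np.hstack([np.array(a["img"])[180:420,250:530],np.array(b["img"])[180:420,250:530]])
save(dict(img=A),"mat.png")
for p in(a,b):
  r=regions_of("drink_can",p)[0];print(r["confidence"],fit([(p,r["region"])],cyl(66,115,13),(489,-332,0)))
print(sense()["eef_pos"],sense()["force"])
E
```

```text
0.74 (array([ 491.8, -331.6]), np.float64(0.04), array([0.247]))Traceback (most recent call last):
  File "<stdin>", line 6, in <module>
IndexError: list index out of range
```

View pics/mat.png

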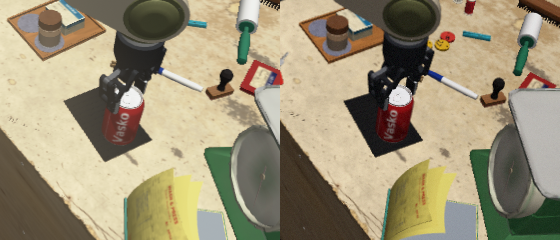

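The can hangs about 10 mm above the near part of the mat, within its edges. I'll lower it slowly and release.

>>> {"fn": "jog_arm", "kwargs": {
  "series": "0 0 0.01 0 0 0 -1; 0 0 0.018 0 0 0 -1; 0 0 0.024 0 0 0 -1; 0 0 0.026 0 0 0 -1; 0 0 0.026 0 0 0 -1"
}}

```text
time_s: 7.85
eef_pos: [488.4, -332.7, 79.8]
ee_rot: [0.001, 0.707, 0.707, -0.0]
force: [-4.8, 2.3, 13.2]
grip_width: 0.716
grip_force: 47.2
```

>>> {"fn": "jog_arm", "kwargs": {
  "series": "0 0 0.024 0 0 0 0.7; 0 0 0.024 0 0 0 1; 0 0 0.024 0 0 0 1; 0 0 0.024 0 0 0 1; 0 0 0 0 0 0 1; 0 0 -0.08 0 0 0 1; 0 0 -0.2 0 0 0 1; 0.06 0.01 -0.26 0 0 0 1; 0.18 0.04 -0.28 0 0 0 1; 0.31 0.06 -0.28 0 0 0 1; 0.44 0.09 -0.28 0 0 0 1; 0.56 0.12 -0.28 0 0 0 1; 0.66 0.14 -0.25 0 0 0 1; 0.71 0.149 -0.2 0 0 0 1; 0.712 0.149 -0.15 0 0 0 1; 0.712 0.149 -0.15 0 0 0 1"
}}

```text
time_s: 9.85
eef_pos: [547.3, -46.9, 137.4]
ee_rot: [-0.001, 0.707, 0.707, -0.0]
force: [0.6, 0.3, -0.7]
grip_width: 1.003
grip_force: 0.0
```

```bash
python3 - <<'E'
from h import *
a=capture("scene");b=capture("wrist")
A=np.hstack([np.array(a["img"])[130:370,200:480],cv2.resize(np.array(b["img"]),(320,240))])
save(dict(img=A),"jar.png");print(sense()["eef_pos"])
r=regions_of("drink_can",a)
if r: print(r[0]["confidence"],fit([(a,r[0]["region"])],cyl(66,115,3),(489,-332,0)))
E
```

```text
[548.20812269 -47.57219831 138.93241355]
0.85 (array([ 485.1, -336.4]), np.float64(0.516), array([0.115]))
```

View pics/jar.png

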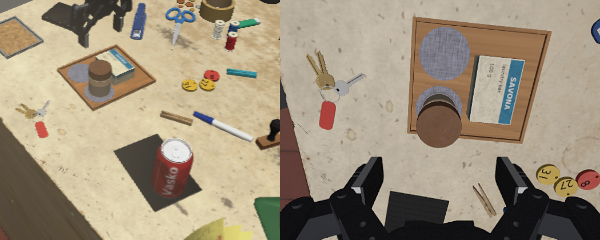

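The can stands on the mat at about (175,165) in the left view. The jar sits on the wrist view's centre line at about (438,120), so I'll descend on it.

>>> {"fn": "jog_arm", "kwargs": {
  "series": "0 0 0.06 0 0 0 1; 0 0 0.12 0 0 0 1; 0 0 0.155 0 0 0 1; 0 0 0.165 0 0 0 1; 0 0 0.165 0 0 0 1; 0 0 0.165 0 0 0 -1; 0 0 0.165 0 0 0 -1; 0 0 0.165 0 0 0 -1; 0 0 0.165 0 0 0 -1; 0 0 0.165 0 0 0 -1; 0 0 0.165 0 0 0 -1; 0 0 0.165 0 0 0 -1; 0 0 0.165 0 0 0 -1"
}}

```text
time_s: 11.62
eef_pos: [547.8, -47.2, 71.8]
ee_rot: [-0.0, 0.707, 0.707, -0.0]
force: [-0.6, -0.4, 0.1]
grip_width: 0.001
grip_force: 0.0
```

>>> {"fn": "jog_arm", "kwargs": {
  "series": "0 0 -0.02 0 0 0 -1; 0 0 -0.06 0 0 0 -1; 0 0 -0.12 0 0 0 -1; 0 0 -0.15 0 0 0 -1; 0 0 -0.15 0 0 0 -1"
}}

```text
time_s: 12.25
eef_pos: [548.2, -47.3, 132.8]
ee_rot: [0.001, 0.707, 0.707, 0.0]
force: [-0.2, 0.3, 0.1]
grip_width: -0.001
grip_force: 0.0
```

```bash
python3 - <<'E'
from h import *
a=capture("side");b=capture("wrist")
A=np.hstack([np.array(a["img"])[130:370,200:480],cv2.resize(np.array(b["img"]),(320,240))])
save(dict(img=A),"jar2.png");print(sense()["eef_pos"],sense()["grip_width"],sense()["force"])
E
```

```text
[547.50541924 -47.13897755 131.300296  ] 0.003730790764602141 [-0.77485532  0.1704556   0.11647305]
```

View pics/jar2.png

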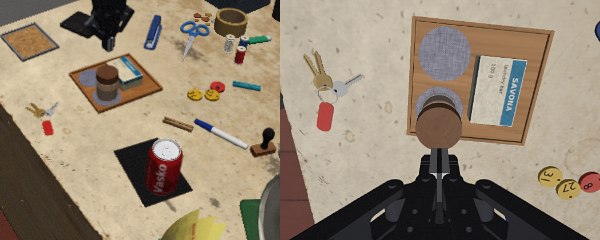

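The grip missed: the gripper shut to zero, and the jar still stands at about (438,128) in the wrist view, ahead of the fingers. I'll overlay the models, the TCP and the fingertip on the pictures to find the mismatch.

```bash
python3 - <<'E'
from h import *
s=sense();T=np.array(s["eef_pos"]);print(T,s["joints"])
def ov(c,crop):
    p=capture(c);im=np.array(p["img"]).copy()
    for M,x,col in[(cyl(56,79,6),(548.5,-47),(0,255,0)),(cyl(66,115,3),(489,-332),(0,255,0))]:
        for k in(0,1):
            cv2.polylines(im,[proj(p,M[k::2]+[x[0],x[1],0]).round().astype(np.int32)],True,col)
    c_,s_=np.cos(-.098),np.sin(-.098)
    q=np.array([[598.2+a*c_-b*s_,-11.9+a*s_+b*c_,12] for a,b in((-92.5,-83),(-92.5,83),(92.5,83),(92.5,-83))])
    cv2.polylines(im,[proj(p,q).round().astype(np.int32)],True,(255,255,0))
    for X in(T,T-[0,0,19]): 
        u=proj(p,X)[0];print(c,u); cv2.circle(im,tuple(int(v) for v in u.round()),2,(0,0,255),-1)
    return p,im
a,A=ov("scene",0);b,B=ov("wrist",0)
save(dict(img=np.hstack([cv2.resize(A[120:370,200:420],(440,500)),cv2.resize(B[:, 180:480],(357,500))])),"ov.png")
for p in(a,b):
  r=regions_of("button_jar",p)[0];print(r["confidence"],r["region"].sum(),fit([(p,r["region"])],cyl(56,79,6),(548,-47,0)))
E
```

```text
[547.50541924 -47.13897755 131.300296  ] [-2.99139335e-01  4.45476477e-01  1.53948113e+00  1.26155042e-05
  1.15749504e+00 -2.99117640e-01]
scene [299.70132864 179.70009109]
scene [299.46373204 186.35824886]
wrist [278.43392684 261.64122022]
wrist [278.48813606 245.828563  ]
0.58 828 (array([549.9, -47.5]), np.float64(0.005), array([0.118]))
0.81 6465 (array([547.7, -45.1]), np.float64(0.178), array([0.092]))
```

View pics/ov.png

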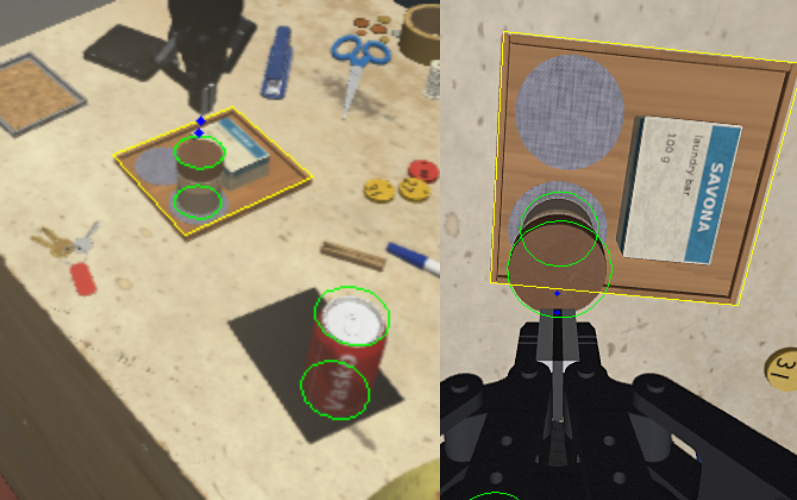

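The overlay shows the models sitting right on the jar and caddy. The real closed fingertips (left view about (208,110), right view (558,310)) are well above the projected tip, so they closed over the lid. I'll triangulate the tip.

```bash
python3 - <<'E'
from h import *
P=[capture(c) for c in("scene","side","wrist")]
C=[np.array(p["img"]) for p in P]
for p in P: print(proj(p,[547.5,-47.1,112.3])[0].round(1))
f=lambda im,u,v,w,h:cv2.resize(im[v-h:v+h,u-w:u+w],(260,390),interpolation=cv2.INTER_CUBIC)
cs=[(302,175),None,(278,255)]
u=proj(P[1],[547.5,-47.1,131])[0].round().astype(int);cs[1]=(u[0],u[1])
print(cs)
save(dict(img=np.hstack([f(im,c[0],c[1],26,39) for im,c in zip(C,cs)])),"tip.png")
r=regions_of("drink_can",P[0])[0];print(fit([(P[0],r["region"])],cyl(66,115,3),(489,-332,0),))
r=regions_of("drink_can",P[1])[0];print(fit([(P[1],r["region"])],cyl(66,115,3),(489,-332,0),))
E
```

```text
[299.5 186.4]
[306.8 192.1]
[278.  245.4]
[(302, 175), (np.int64(307), np.int64(186)), (278, 255)]
(array([ 491. , -332.5]), np.float64(0.029), array([0.131]))
(array([ 486.9, -332.5]), np.float64(0.182), array([0.128]))
```

View pics/tip.png

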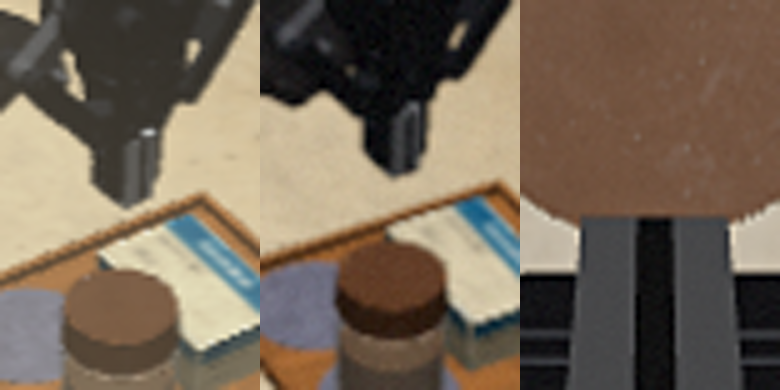

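```bash
python3 - <<'E'
from h import *
P=[capture(c) for c in("scene","side","wrist")]
for z in range(112,162,6):
    o=[]
    for p,k in zip(P,(1,1,-1)):
        q=proj(p,[[547.5+a,-47.1+b,z] for a in(-9,9) for b in(-11,11)])
        o.append((q[:,1].max() if k>0 else q[:,1].min()).round(1))
    print(z,o)
print("measured 177.4 182 259.4"); print(sense()["eef_pos"])
E
```

```text
112 [np.float64(190.6), np.float64(195.9), np.float64(226.8)]
118 [np.float64(188.5), np.float64(193.9), np.float64(231.0)]
124 [np.float64(186.4), np.float64(191.8), np.float64(235.4)]
130 [np.float64(184.3), np.float64(189.7), np.float64(240.1)]
136 [np.float64(182.1), np.float64(187.7), np.float64(245.1)]
142 [np.float64(180.0), np.float64(185.6), np.float64(250.5)]
148 [np.float64(177.8), np.float64(183.5), np.float64(256.3)]
154 [np.float64(175.6), np.float64(181.3), np.float64(262.5)]
160 [np.float64(173.4), np.float64(179.2), np.float64(269.2)]
measured 177.4 182 259.4
[547.78554956 -47.20881137 131.74883194]
```

All three cameras agree that the shut tips stand at z≈150, which is TCP+19. The reported TCP is therefore about 38 mm beyond the real grasp point, so I'll go 38 mm deeper from here on.

>>> {"fn": "jog_arm", "kwargs": {
  "series": "0 0 0 0 0 0 1; 0 0 0 0 0 0 1; 0 0 0 0 0 0 1; 0 0 0 0 0 0 1; 0 0 0 0 0 0 1; 0 0 0 0 0 0 1; 0 0 0.06 0 0 0 1; 0 0 0.12 0 0 0 1; 0 0 0.18 0 0 0 1; 0 0 0.23 0 0 0 1; 0 0 0.25 0 0 0 1; 0 0 0.25 0 0 0 1; 0 0 0.25 0 0 0 -1; 0 0 0.25 0 0 0 -1; 0 0 0.25 0 0 0 -1; 0 0 0.25 0 0 0 -1; 0 0 0.25 0 0 0 -1; 0 0 0.25 0 0 0 -1; 0 0 0.25 0 0 0 -1"
}}

```text
time_s: 15.32
eef_pos: [548.2, -47.3, 32.8]
ee_rot: [0.001, 0.707, 0.707, 0.0]
force: [-2.1, 0.4, 5.5]
grip_width: 0.634
grip_force: 42.1
```

>>> {"fn": "jog_arm", "kwargs": {
  "series": "0 0 -0.03 0 0 0 -1; 0 0 -0.08 0 0 0 -1; -0.04 -0.01 -0.13 0 0 0 -1; -0.12 -0.025 -0.14 0 0 0 -1; -0.22 -0.045 -0.14 0 0 0 -1; -0.32 -0.068 -0.14 0 0 0 -1; -0.41 -0.088 -0.13 0 0 0 -1; -0.48 -0.1 -0.11 0 0 0 -1; -0.51 -0.108 -0.08 0 0 0 -1; -0.512 -0.109 -0.05 0 0 0 -1; -0.512 -0.109 -0.025 0 0 0 -1; -0.512 -0.109 -0.01 0 0 0 -1; -0.512 -0.109 0 0 0 0 -1; -0.512 -0.109 0.005 0 0 0 -1; -0.512 -0.109 0.006 0 0 0 -1; -0.512 -0.109 0.006 0 0 0 -1"
}}

```text
time_s: 17.32
eef_pos: [504.4, -251.7, 30.9]
ee_rot: [0.0, 0.707, 0.707, 0.0]
force: [-4.8, 5.0, 10.4]
grip_width: 0.632
grip_force: 44.3
```

>>> {"fn": "jog_arm", "kwargs": {
  "series": "0 0 0 0 0 0 0.5; 0 0 0 0 0 0 1; 0 0 0 0 0 0 1; 0 0 0 0 0 0 1; 0 0 -0.04 0 0 0 1; 0 0 -0.14 0 0 0 1; 0 0 -0.28 0 0 0 1; 0.04 0 -0.38 0 0 0 1; 0.14 0 -0.4 0 0 0 1; 0.26 0 -0.4 0 0 0 1; 0.38 0 -0.4 0 0 0 1; 0.5 0 -0.4 0 0 0 1; 0.62 0 -0.4 0 0 0 1; 0.74 0 -0.4 0 0 0 1; 0.86 0 -0.4 0 0 0 1; 0.96 0 -0.4 0 0 0 1; 1 0 -0.4 0 0 0 1; 1 0 -0.4 0 0 0 1; 1 0 -0.4 0 0 0 1"
}}

```text
time_s: 19.7
eef_pos: [504.4, 146.9, 189.6]
ee_rot: [0.0, 0.708, 0.707, -0.0]
force: [0.8, -0.4, 1.0]
grip_width: 1.005
grip_force: 0.0
```

```bash
python3 - <<'E'
from h import *
p=capture("wrist");a=capture("scene");im=np.array(p["img"])
r=regions_of("change_tray",p);print([(x["confidence"],x["region"].sum()) for x in r])
print(fit([(p,r[0]["region"])],box(118,148,10),(500,272,0)))
r2=regions_of("change_tray",a);print(fit([(a,r2[0]["region"])],box(118,148,10),(500,272,0)))
for n,M,x in(("drink_can",cyl(66,115,3),(489,-332,0)),("button_jar",cyl(56,79,3),(505,-252,0))):
  q=regions_of(n,a); print(n,q and (q[0]["confidence"],fit([(a,q[0]["region"])],M,x)))
for k in(100,): cv2.drawContours(im,cv2.findContours(r[0]["region"].astype(np.uint8),0,2)[0],-1,(0,255,0),1)
save(dict(img=np.hstack([cv2.resize(im,(420,315)),cv2.resize(np.array(a["img"])[130:340,200:480],(380,315))[:, :]])),"tray.png");print(sense()["eef_pos"])
E
```

```text
[(0.64, np.int64(16496)), (0.56, np.int64(13902))]
(array([494.1, 271.3]), np.float64(0.01), array([0.008]))
(array([494.5, 271.2]), np.float64(0.015), array([0.06]))
drink_can (0.57, (array([ 487.8, -334.9]), np.float64(0.124), array([0.125])))
button_jar (0.79, (array([ 506.6, -252.5]), np.float64(0.403), array([0.104])))
[504.30242437 147.49077025 189.42997236]
```

View pics/tray.png

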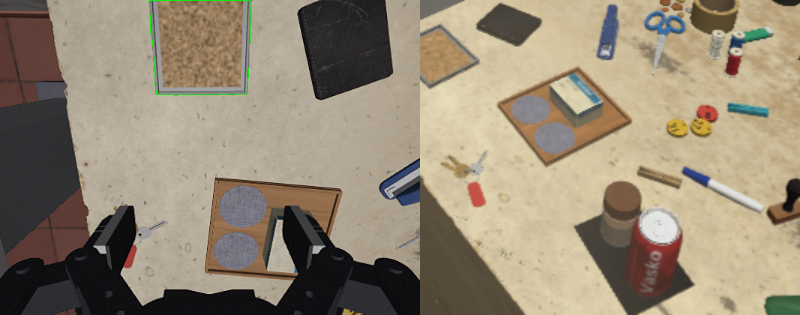

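Both the can and the jar stand on the mat. The tray is at (495,271) with yaw 0.01. Next I'll turn to the caddy's yaw and go over the soap.

>>> {"fn": "jog_arm", "kwargs": {
  "series": "-0.05 0.03 0.02 0 0 0.02 1; -0.14 0.1 0.04 0 0 0.04 1; -0.24 0.17 0.08 0 0 0.062 1; -0.33 0.24 0.14 0 0 0.062 1; -0.4 0.29 0.2 0 0 0.062 1; -0.406 0.298 0.26 0 0 0.062 1; -0.406 0.298 0.3 0 0 0.062 1; -0.406 0.298 0.3 0 0 0.062 1; -0.406 0.298 0.3 0 0 0.062 1"
}}

```text
time_s: 21.12
eef_pos: [623.8, -14.1, 70.6]
ee_rot: [0.001, 0.74, 0.672, 0.0]
force: [0.1, 0.1, 0.4]
grip_width: 1.006
grip_force: 0.0
```

```bash
python3 - <<'E'
from h import *
p=capture("wrist");im=np.array(p["img"]).copy()
c,s=np.cos(-.098),np.sin(-.098)
for z in(5,39):
  q=[[624.1+a*c-b*s,-14.4+a*s+b*c,z] for a,b in((-29.5,-44.5),(-29.5,44.5),(29.5,44.5),(29.5,-44.5))]
  cv2.polylines(im,[proj(p,q).round().astype(np.int32)],True,(0,255,0))
save(dict(img=im),"soap.png");print(sense()["eef_pos"])
E
```

```text
[623.86264445 -14.14140126  70.66863191]
```

View pics/soap.png

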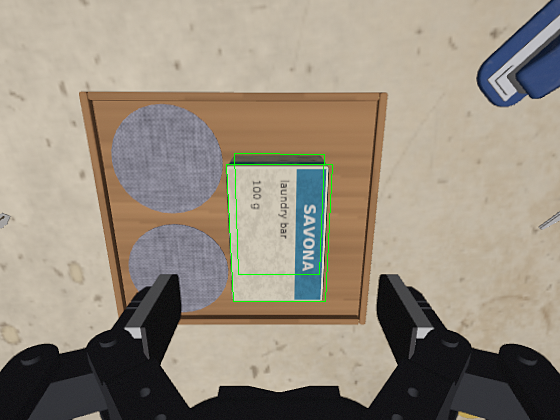

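The soap model overlays the real box at columns 228–328, rows 155–300, and the open fingers straddle it. Now I'll descend and grip.

>>> {"fn": "jog_arm", "kwargs": {
  "series": "0 0 0.05 0 0 0 1; 0 0 0.1 0 0 0 1; 0 0 0.15 0 0 0 1; 0 0 0.18 0 0 0 1; 0 0 0.195 0 0 0 1; 0 0 0.195 0 0 0 1; 0 0 0.195 0 0 0 -1; 0 0 0.195 0 0 0 -1; 0 0 0.195 0 0 0 -1; 0 0 0.195 0 0 0 -1; 0 0 0.195 0 0 0 -1; 0 0 0.195 0 0 0 -1; 0 0 0.195 0 0 0 -1",
  "grip_force": 40
}}

```text
time_s: 22.8
eef_pos: [623.8, -14.5, -7.9]
ee_rot: [0.0, 0.741, 0.672, 0.0]
force: [-1.4, -0.5, 6.2]
grip_width: 0.671
grip_force: 44.2
```

>>> {"fn": "jog_arm", "kwargs": {
  "series": "0 0 -0.03 0 0 0 -1; 0 0 -0.09 0 0 0 -1; 0 0 -0.16 0 0 0 -1; 0.05 -0.03 -0.2 0 0 -0.01 -1; 0.13 -0.075 -0.2 0 0 -0.02 -1; 0.23 -0.13 -0.2 0 0 -0.03 -1; 0.33 -0.19 -0.2 0 0 -0.04 -1; 0.43 -0.25 -0.2 0 0 -0.05 -1; 0.53 -0.305 -0.2 0 0 -0.06 -1; 0.61 -0.35 -0.18 0 0 -0.069 -1; 0.66 -0.38 -0.15 0 0 -0.069 -1; 0.679 -0.391 -0.12 0 0 -0.069 -1; 0.679 -0.391 -0.12 0 0 -0.069 -1; 0.679 -0.391 -0.12 0 0 -0.069 -1"
}}

```text
time_s: 24.55
eef_pos: [494.8, 270.4, 39.8]
ee_rot: [0.0, 0.704, 0.711, 0.0]
force: [-0.7, -0.7, -0.5]
grip_width: 0.673
grip_force: 43.4
```

```bash
python3 - <<'E'
from h import *
p=capture("wrist");a=capture("scene");im=np.array(p["img"])
s=sense();print(s["eef_pos"],s["ee_rot"],s["grip_width"])
q=[[495+x,271.3+y,10] for x,y in((-59,-74),(-59,74),(59,74),(59,-74))]
cv2.polylines(im,[proj(p,q).round().astype(np.int32)],True,(0,255,0))
r=regions_of("soap_box",p)
if r: print(r[0]["confidence"],fit([(p,r[0]["region"])],box(59,89,34,5+48),(495,271,0)))
save(dict(img=np.hstack([cv2.resize(im,(480,360)),cv2.resize(np.array(a["img"])[100:280,120:280],(320,360))])),"tray2.png")
E
```

```text
[494.86074053 270.46084823  39.89560824] [2.47901397e-04 7.03597867e-01 7.10598227e-01 3.73844744e-04] 0.6715167990271986
0.84 (array([495. , 269.5]), np.float64(0.024), array([0.084]))
```

View pics/tray2.png

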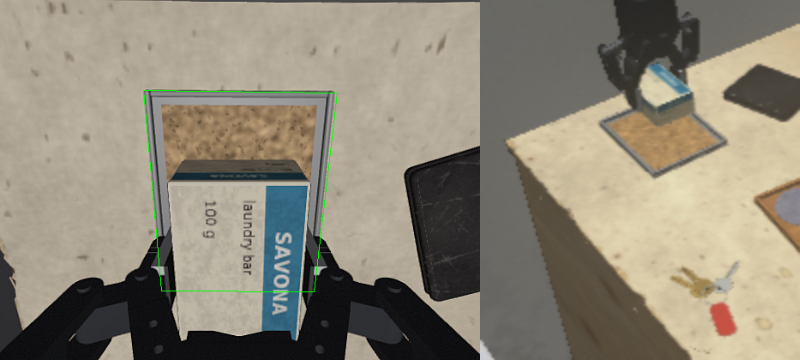

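The box hangs centred over the tray and the tray outline matches the model. I'll lower it and release with a limited opening.

>>> {"fn": "jog_arm", "kwargs": {
  "series": "0 0 0.04 0 0 0 -1; 0 0 0.08 0 0 0 -1; 0 0 0.105 0 0 0 -1; 0 0 0.117 0 0 0 -1; 0 0 0.122 0 0 0 -1; 0 0 0.123 0 0 0 -1; 0 0 0.123 0 0 0 0.6; 0 0 0.123 0 0 0 0.6; 0 0 0.123 0 0 0 0.6; 0 0 0.123 0 0 0 0.6; 0 0 0.11 0 0 0 0.6; 0 0 0.06 0 0 0 0.6; 0 0 -0.02 0 0 0 0.6; 0 0 -0.14 0 0 0 1; 0 0 -0.22 0 0 0 1; 0 0 -0.22 0 0 0 1"
}}

```text
time_s: 26.7
eef_pos: [495.3, 271.5, 130.1]
ee_rot: [0.001, 0.703, 0.711, 0.002]
force: [0.6, 1.2, -0.1]
grip_width: 1.002
grip_force: 0.0
```

```bash
python3 - <<'E'
from h import *
p=capture("wrist");a=capture("scene");b=capture("side");im=np.array(p["img"])
print(sense()["eef_pos"],sense()["ee_rot"])
for x in(p,a,b):
  r=regions_of("soap_box",x); t=regions_of("change_tray",x)
  if r: print("soap",r[0]["confidence"],fit([(x,r[0]["region"])],box(59,89,34,4),(495,271,0)))
  if t: print("tray",t[0]["confidence"],fit([(x,t[0]["region"])],box(118,148,10),(495,271,0)))
for n,M,x in(("drink_can",cyl(66,115,3),(489,-332,0)),("button_jar",cyl(56,79,3),(505,-252,0))):
  q=[(c,regions_of(n,c)[0]["region"]) for c in(a,b) if regions_of(n,c)]; print(n,fit(q,M,x))
save(dict(img=np.hstack([cv2.resize(im,(400,300)),cv2.resize(np.array(a["img"]),(400,300))])),"tray3.png")
E
```

```text
[493.61154433 270.9321755  126.43721642] [-4.27015403e-04  7.03231136e-01  7.10960752e-01 -7.72228944e-04]
soap 0.73 (array([494.4, 270.6]), np.float64(0.01), array([0.035]))
tray 0.56 (array([494.6, 272.2]), np.float64(0.002), array([0.01]))
soap 0.91 (array([495.3, 268.4]), np.float64(-0.039), array([0.067]))
tray 0.84 (array([497.2, 271.6]), np.float64(-0.006), array([0.084]))
soap 0.92 (array([496.5, 274.4]), np.float64(-0.051), array([0.154]))
tray 0.96 (array([497.1, 276.3]), np.float64(-0.015), array([0.109]))
drink_can (array([ 483.4, -338.2]), np.float64(0.216), array([0.099, 0.14 ]))
button_jar (array([ 505.1, -251.9]), np.float64(0.121), array([0.113, 0.139]))
```

View pics/tray3.png

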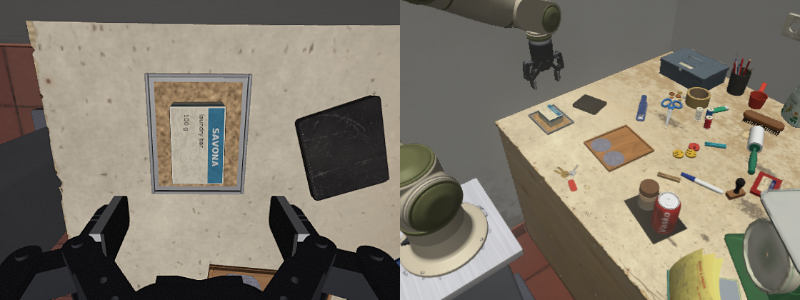

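The soap sits at (494.4,270.6) in a tray at (494.6,272.2), flat and aligned, with the gripper clear. The can and jar still stand on the mat, so the jar goes back first.

>>> {"fn": "jog_arm", "kwargs": {
  "series": "-0.04 0 0 0 0 0.007 1; -0.12 0 0 0 0 0.007 1; -0.23 0 0 0 0 0.007 1; -0.35 0 0 0 0 0.007 1; -0.47 0 0 0 0 0.007 1; -0.59 0 0 0 0 0.007 1; -0.71 0 0 0 0 0.007 1; -0.82 0 0 0 0 0.007 1; -0.92 0 0 0 0 0.007 1; -1 0 0 0 0 0.007 1; -1 0 0 0 0 0.007 1"
}}

```text
time_s: 28.92
eef_pos: [498.0, -131.2, 127.4]
ee_rot: [0.0, 0.708, 0.706, -0.0]
force: [-0.1, 1.5, -0.1]
grip_width: 1.001
grip_force: 0.0
```

>>> {"fn": "jog_arm", "kwargs": {
  "series": "-0.06 0.003 0 0 0 0 1; -0.15 0.007 0 0 0 0 1; -0.24 0.011 0 0 0 0 1; -0.295 0.014 0 0 0 0 1; -0.308 0.014 0.04 0 0 0 1; -0.308 0.014 0.1 0 0 0 1; -0.308 0.014 0.16 0 0 0 1; -0.308 0.014 0.21 0 0 0 1; -0.308 0.014 0.24 0 0 0 1; -0.308 0.014 0.245 0 0 0 1; -0.308 0.014 0.245 0 0 0 1; -0.308 0.014 0.245 0 0 0 -1; -0.308 0.014 0.245 0 0 0 -1; -0.308 0.014 0.245 0 0 0 -1; -0.308 0.014 0.245 0 0 0 -1; -0.308 0.014 0.245 0 0 0 -1; -0.308 0.014 0.245 0 0 0 -1; -0.308 0.014 0.245 0 0 0 -1"
}}

```text
time_s: 31.18
eef_pos: [504.6, -252.3, 30.3]
ee_rot: [0.001, 0.707, 0.707, 0.0]
force: [0.3, 1.1, 6.6]
grip_width: 0.636
grip_force: 42.8
```

>>> {"fn": "jog_arm", "kwargs": {
  "series": "0 0 -0.03 0 0 0 -1; 0 0 -0.08 0 0 0 -1; 0.04 0.01 -0.13 0 0 0 -1; 0.12 0.025 -0.14 0 0 0 -1; 0.22 0.045 -0.14 0 0 0 -1; 0.32 0.068 -0.14 0 0 0 -1; 0.41 0.088 -0.13 0 0 0 -1; 0.48 0.1 -0.12 0 0 0 -1; 0.51 0.108 -0.1 0 0 0 -1; 0.512 0.109 -0.07 0 0 0 -1; 0.512 0.109 -0.04 0 0 0 -1; 0.512 0.109 -0.02 0 0 0 -1; 0.512 0.109 -0.01 0 0 0 -1; 0.512 0.109 -0.006 0 0 0 -1; 0.512 0.109 -0.005 0 0 0 -1; 0.512 0.109 -0.005 0 0 0 -1"
}}

```text
time_s: 33.17
eef_pos: [547.8, -47.6, 32.3]
ee_rot: [0.0, 0.707, 0.707, -0.0]
force: [-2.7, -1.1, 4.7]
grip_width: 0.634
grip_force: 43.6
```

>>> {"fn": "jog_arm", "kwargs": {
  "series": "0 0 0 0 0 0 0.5; 0 0 0 0 0 0 1; 0 0 0 0 0 0 1; 0 0 0 0 0 0 1; 0 0 -0.04 0 0 0 1; 0 0 -0.12 0 0 0 1; 0 0 -0.22 0 0 0 1; -0.05 -0.01 -0.27 0 0 0 1; -0.15 -0.03 -0.28 0 0 0 1; -0.26 -0.055 -0.28 0 0 0 1; -0.37 -0.078 -0.28 0 0 0 1; -0.48 -0.1 -0.28 0 0 0 1; -0.58 -0.122 -0.28 0 0 0 1; -0.66 -0.138 -0.28 0 0 0 1; -0.7 -0.147 -0.28 0 0 0 1; -0.712 -0.149 -0.27 0 0 0 1; -0.712 -0.149 -0.25 0 0 0 1; -0.712 -0.149 -0.25 0 0 0 1"
}}

```text
time_s: 35.42
eef_pos: [488.2, -330.8, 130.5]
ee_rot: [-0.001, 0.707, 0.707, 0.0]
force: [-0.7, 0.0, 0.4]
grip_width: 0.999
grip_force: 0.0
```

```bash
python3 - <<'E'
from h import *
p=capture("wrist");a=capture("scene");b=capture("side");im=np.array(p["img"])
print(sense()["eef_pos"])
for t in(cyl(66,115,3)[1::2]+[488.2,-332,0],): cv2.polylines(im,[proj(p,t).round().astype(np.int32)],True,(0,255,0))
for x in(a,b):
  r=regions_of("button_jar",x)
  if r: print(r[0]["confidence"],fit([(x,r[0]["region"])],cyl(56,79,6),(548,-47,0)))
save(dict(img=np.hstack([cv2.resize(im,(400,300)),cv2.resize(np.array(a["img"])[130:370,200:520],(400,300))])),"can2.png")
E
```

```text
[ 488.42912495 -331.55681623  131.56494473]
0.87 (array([549.1, -50.2]), np.float64(0.159), array([0.083]))
0.6 (array([555.4, -42.8]), np.float64(0.032), array([0.116]))
```

View pics/can2.png

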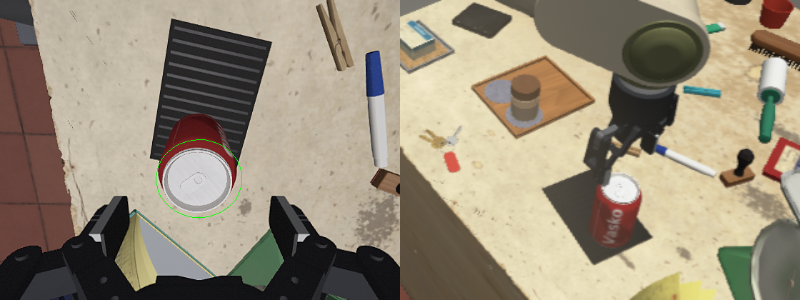

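The jar is back on its felt spot and the can lies on its projected circle between the fingers. I'll grip the can on its body this time.

>>> {"fn": "jog_arm", "kwargs": {
  "series": "0 0 0.04 0 0 0 1; 0 0 0.09 0 0 0 1; 0 0 0.14 0 0 0 1; 0 0 0.19 0 0 0 1; 0 0 0.215 0 0 0 1; 0 0 0.224 0 0 0 1; 0 0 0.224 0 0 0 1; 0 0 0.224 0 0 0 -1; 0 0 0.224 0 0 0 -1; 0 0 0.224 0 0 0 -1; 0 0 0.224 0 0 0 -1; 0 0 0.224 0 0 0 -1; 0 0 0.224 0 0 0 -1; 0 0 0.224 0 0 0 -1"
}}

```text
time_s: 37.42
eef_pos: [488.2, -332.4, 42.7]
ee_rot: [0.0, 0.707, 0.707, -0.0]
force: [-3.0, 0.9, 5.9]
grip_width: 0.758
grip_force: 44.2
```

>>> {"fn": "jog_arm", "kwargs": {
  "series": "0 0 -0.03 0 0 0 -1; 0 0 -0.1 0 0 0 -1; 0 0 -0.2 0 0 0 -1; 0.03 0.006 -0.27 0 0 0 -1; 0.1 0.019 -0.3 0 0 0 -1; 0.2 0.037 -0.31 0 0 0 -1; 0.31 0.058 -0.31 0 0 0 -1; 0.42 0.078 -0.31 0 0 0 -1; 0.53 0.099 -0.31 0 0 0 -1; 0.64 0.12 -0.31 0 0 0 -1; 0.74 0.138 -0.31 0 0 0 -1; 0.83 0.155 -0.31 0 0 0 -1; 0.89 0.166 -0.31 0 0 0 -1; 0.91 0.17 -0.3 0 0 0 -1; 0.91 0.17 -0.26 0 0 0 -1; 0.91 0.17 -0.26 0 0 0 -1"
}}

```text
time_s: 39.42
eef_pos: [555.2, 31.1, 144.0]
ee_rot: [-0.001, 0.707, 0.707, -0.001]
force: [1.1, -0.2, -1.5]
grip_width: 0.761
grip_force: 44.9
```

>>> {"fn": "jog_arm", "kwargs": {
  "series": "0 0 0.05 0 0 0 -1; 0 0 0.1 0 0 0 -1; 0 0 0.15 0 0 0 -1; 0 0 0.2 0 0 0 -1; 0 0 0.23 0 0 0 -1; 0 0 0.245 0 0 0 -1; 0 0 0.252 0 0 0 -1; 0 0 0.255 0 0 0 -1; 0 0 0.255 0 0 0 -1"
}}

```text
time_s: 40.55
eef_pos: [556.4, 31.8, 44.7]
ee_rot: [0.0, 0.707, 0.707, 0.0]
force: [-2.9, -0.0, 4.4]
grip_width: 0.762
grip_force: 45.5
```

>>> {"fn": "jog_arm", "kwargs": {
  "series": "0 0 0 0 0 0 0.6; 0 0 0 0 0 0 1; 0 0 0 0 0 0 1; 0 0 0 0 0 0 1; 0 0 -0.04 0 0 0 1; 0 0 -0.12 0 0 0 1; 0 0 -0.22 0 0 0 1; 0 0 -0.34 0 0 0 1; 0 0 -0.42 0 0 0 1; -0.07 -0.07 -0.42 0 0 0 1; -0.07 -0.07 -0.42 0 0 0 1; -0.07 -0.07 -0.42 0 0 0 1"
}}

```text
time_s: 42.05
eef_pos: [528.4, 4.1, 212.5]
ee_rot: [0.0, 0.707, 0.707, 0.0]
force: [-0.2, 0.2, -0.3]
grip_width: 1.001
grip_force: 0.0
```

```bash
python3 - <<'E'
from h import *
P=[capture(c) for c in("scene","side","wrist")]
print(sense()["eef_pos"])
for n,M,x0 in(("drink_can",cyl(66,115,6),(556,32,0)),("button_jar",cyl(56,79,6),(548,-47,0)),("soap_box",box(59,89,34,4),(495,271,0))):
  for p in P:
    r=regions_of(n,p)
    if r: print(n,r[0]["confidence"],*fit([(p,r[0]["region"])],M,x0))
w=np.array(P[2]["img"]).copy(); old=cv2.cvtColor(cv2.imread("pics/wrist0.png"),cv2.COLOR_BGR2RGB)
save(dict(img=np.vstack([np.hstack([cv2.resize(old,(400,300)),cv2.resize(w,(400,300))]),np.hstack([cv2.resize(np.array(p["img"])[100:310,150:430],(400,300)) for p in P[:2]])])),"end.png")
E
```

```text
[528.46145074   4.39093484 211.77011243]
drink_can 0.88 [559.3  33.5] 0.166 [0.163]
drink_can 0.82 [560.8  37. ] -0.017 [0.208]
drink_can 0.72 [550.9  34.9] 0.458 [0.127]
button_jar 0.86 [549.6 -49.3] 0.118 [0.099]
button_jar 0.64 [551.  -46.7] 0.065 [0.081]
button_jar 0.59 [548.1 -45.8] 0.015 [0.111]
soap_box 0.79 [496.1 274.3] -0.006 [0.064]
```

View pics/end.png

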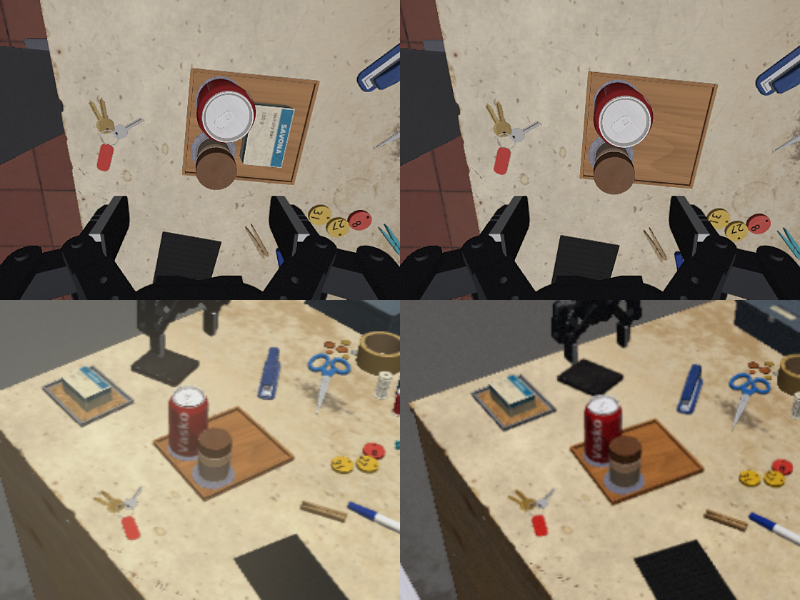

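The can and jar match their starting places in the top-row before/after wrist views. The soap lies in the middle of the tray, and the keys and wallet show no shift. Handing in.

```bash
python3 -c "
from rig import *
print(finish_job())"
```

```text
the job is handed in; nothing more can be done
None
```

I handed the job in after about 42 s of robot time, with the soap flat and centred in the tray, the can and jar back on their spots, and no visible shift of the wallet or keys; the hand-in call returned no verdict.

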